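# Stand the toppled canister on the counter scale and take its weight

## Task

The tall canister has toppled over beside the weighing plate in the counter. Slide it along and tip it up on its foot end so that it stands upright, wholly on the plate, without ever lifting its foot end off the counter; then, once it stands there, press the key of the scale's console fully down and let go. Leave the bowl, the jar and the shaker where they are.

Things in the scene. Friction and masses are not known exactly. Their poses are not given: they have to be found in the camera images.
- can_center (a point): Centre of the canister: square closed container, white, 170 mm long, 80 x 80 mm across, about 0.5 kg, grey lid at one end, dark rubber foot at the other, steel handle on one side. Starts lying, handle on top, foot towards the plate. Axes: x along its length from foot to lid (points up when it stands), z out of the side with the handle. 85 mm from either end, 40 mm from each side
- can_foot (a point): Centre of the canister's foot face (85 mm from can_center along -x), same axes. 40 mm above the counter as it lies, at counter height when it stands. It pivots on the lower edge of this face (40 mm along -z). The centre of mass lies about 58 mm from this face: tipped up more than about 55 degrees, the canister goes on by itself and stands
- can_leg (a point): Middle of the lid-side flat face (24 wide x 40 mm) of the handle's leg nearest the lid, 17 mm short of the lid's end, 60 mm off the centre line (100 mm above the counter as it lies), same axes. The handle is a rigid U of 12 mm bar, 40 mm off the can (top at 120 mm as it lies), finger gap 28 x 64 mm. Pushing this face towards the foot tips the canister up
- plate: Weighing plate let flush into the counter: a square 210 x 210 mm aluminium plate with a grey centre in a thin black frame, level with the counter, no edge to catch on. Origin at its centre on the counter surface (z = 0); x and y axes along its sides. It does not move
- key_top (a point): Centre of the top of the scale's only key: white, round, 34 mm across, pressed straight down. It sits on a low grey console 130 x 120 mm, 40 mm high (65 mm at the display, which begins 60 mm from the key's centre), fixed to the counter on the far side of the plate from the canister
- key (a joint): Travel of the key in m: 0 released, 0.006 fully down; a spring pushes it back, about 5 N when fully down
- bowl: Steel bowl, 110 mm across, 60 mm high, loose; origin at the centre of its underside
- jar: Glass jar with a grey cap, 72 mm across, 100 mm high, loose; origin at the centre of its underside
- shaker: Clear shaker bottle with a steel cap, 52 mm across, 110 mm high, loose; origin at the centre of its underside
Not all that is in view belongs to the job. What is shaped like the part that bears can_center but red is not meant.

How it is judged:
By the outcome, as a careful person would: the job done as asked, in the order asked, and still so for the second after the job is handed in, with the robot touching nothing.
It also fails if it takes over 62 s, if anything falls off the work surface, if the arm or the gripper's body presses on something with over 40 N, if the wrist force passes 120 N, or if a joint passes its speed limit or range.

## Robot

A 7-joint arm with a two-finger parallel gripper is mounted at the origin on the work surface. World frame = base frame: x ahead of the robot, y to its left, z up, the work surface at z = 0. Lengths are in m, angles in rad, forces in N, time in s.
With the tool pointing down it reaches from about 0.35 to 0.9 m from the base axis. Payload 8.1 kg.
Tool frame: the origin (TCP) lies midway between the tips of the shut fingers; the grasp point (between the pads) lies 19 mm behind it; z points along the fingers, x is the direction in which the jaws open and shut, and the axes are right-handed (so a half turn about z gives the same grasp; the last joint's range is limited). The gripper opens to 85 mm and grips with 20 to 120 N. Pads are 22 mm wide; open, the fingers measure 114 mm over their backs; the gripper's body (76 mm by 85 mm) begins 54 mm behind the grasp point. The pads swing forward as they close: fully open they stand 13 mm farther back than shut.
Start: joints at [-1.243, 0.434, 0.025, 1.573, -0.012, 1.134, -0.075], TCP at [0.261, 0.568, 0.231] pointing down, gripper open.
Joint ranges: [-2.62, 2.62], [-0.44, 2.09], [-1.27, 1.32], [0.08, 2.57], [-1.32, 4.46], [0.12, 2], [-2.74, 2.74]. Speed limits (rad/s): [2.22, 2.22, 3.01, 3.01, 3.14, 3.14, 3.14].

## Interface

Orientations are given as a 3x3 rotation matrix whose columns are the frame's x, y, z axes.
In Python, from bench import observe, snapshot, close_job gives the robot as it stands.
- The arm moves only by the shell command python3 -m pendant 'ROWS' [FORCE]. ROWS is JSON, a list of rows, each a list of 3 entries, a list of its own where there are three numbers: the shift along the world's x, y, z in cm, then the turn, a rotation vector about the world's x, y, z in degrees, then the opening, from 0 (shut) to 1 (fully open). A call has exactly 10 rows; each row shifts and turns the commanded pose from where the row before left it; what a row does not reach is not made up. A row lasts 1/10 s, in which the tool goes at most 50 mm and 8.59 degrees, less where a joint would pass 70% of its speed; a pose out of reach is approached as far as the arm can. A call is refused whole if a number of a shift passes 5 or a number of a turn 8.59, either way. A call with a gripper value outside its range is refused whole. The fingers move at their own pace and stop on an object; FORCE is the grip in N (left out, the last holds). Time passes only in rows, so rows that do not move let the fingers close, or fill a call up. It gives the time, the measured TCP pose, the force and the opening at its end, in the units of the state.
- observe(): the state, without advancing time (a new reading comes with each control period).
- snapshot(name): name is "scene" or "top" or "wrist"; returns a dict with "frame" (384x512x3 uint8, red, green, blue), "fx", "fy", "cx", "cy" (pixels), "k1" (the pictures are not rectified: a ray, as slopes to the right and down, at radius r is drawn at 1 + k1 r^2 times it, then the intrinsics apply), "xyz" and "attitude" of the camera in the world; the wrist camera has in their place "hand_eye" (4x4, takes a point from camera to tool coordinates, whose origin is the TCP and whose axes are the tool frame's). Camera axes: x right, y down, z forward; pixel columns grow to the right and rows downward; lengths in m; the calibration is good to about 2 mm. A picture is of the moment at which its call begins: read the wrist's pose just before it. There is no depth.
- close_job(): hands the job in, once; it reports no verdict.
The state is a dict: "time_s": time; "qpos": joint angles; "qd": joint speeds; "joint_torque": joint torques, N m; "tcp_pos": TCP position; "tcp_rot": TCP orientation; "force": force on the tool from outside, world axes, zero at the start; "ft_torque": the same for the moment, N m; "finger_gap": opening from 0.0 (shut) to 1.0 (fully open).
Only numpy, scipy, OpenCV 4.12 (cv2) and the standard library are available. Lean on these libraries where they do the work, as an engineer would, in place of code of your own. Each camera call takes 0.05 s, during which the arm holds its last target.

## Working session

There is one attempt and no reset: what is moved stays moved. The work goes in short steps, Python scripts to look and compute and a shell command to move; the robot and the scene stay as the last step left them, time stands still between calls to the robot, and variables do not carry over. Pictures are saved under pics/ and viewed, and the job is handed in when it is done.

```bash
ls; mkdir -p pics; python3 - <<'E'
from bench import observe,snapshot
import cv2,pickle
o=observe();print(o)
for n in("scene","top","wrist"):
    s=snapshot(n);cv2.imwrite(f"pics/{n}0.png",s["frame"][:,:,::-1]);pickle.dump(s,open(f"pics/{n}0.pkl","wb"))
    print(n,{k:v for k,v in s.items() if k!="frame"})
E
```

```text
pics
{'time_s': 0.0, 'qpos': array([-1.24259847,  0.43521212,  0.02500699,  1.57407491, -0.01159839,
        1.13399443, -0.07512503]), 'qd': array([-0.00131715, -0.00034798, -0.00133994, -0.00222174, -0.00044198,
        0.00109608, -0.00014606]), 'joint_torque': array([-2.83478257e-04, -6.70475364e+01,  1.02540180e+00, -3.16231120e+01,
        1.55515806e-02,  1.20765684e-02, -3.75201660e-05]), 'tcp_pos': array([0.26086156, 0.56741807, 0.23054169]), 'tcp_rot': array([[ 4.17708890e-01,  9.08580780e-01, -4.99756224e-04],
       [ 9.08579619e-01, -4.17709160e-01, -1.46062003e-03],
       [-1.53584404e-03,  1.56045651e-04, -9.99998808e-01]]), 'force': array([-0.54592123,  0.42155512, -0.10865628]), 'ft_torque': array([ 0.01859638, -0.03726495,  0.01624879]), 'finger_gap': 1.0005205234852041}
scene {'fx': 448.5733613049522, 'fy': 448.5733613049522, 'cx': 255.47186454786274, 'cy': 186.71283360673343, 'k1': 0.05743715331025138, 'xyz': array([ 1.30357856, -0.74266791,  1.29159249]), 'attitude': array([[ 0.7016578 ,  0.55342191, -0.44877669],
       [ 0.71243287, -0.53541743,  0.45361611],

[... 189 characters left out ...]
': array([ 0.47999899, -0.03211058,  1.20581209]), 'attitude': array([[-0.01016117, -0.99502847,  0.09907116],
       [-0.99947335,  0.00705283, -0.03167472],
       [ 0.03081852, -0.09934084, -0.9945761 ]])}
wrist {'fx': 267.97586920725223, 'fy': 267.97586920725223, 'cx': 257.53522125907733, 'cy': 196.2277896926692, 'k1': -0.04805012340384497, 'hand_eye': array([[ 9.99999527e-01,  1.86109901e-04,  9.54790926e-04,
         1.17178565e-04],
       [-4.43953576e-04,  9.60661920e-01,  2.77720142e-01,
        -6.88555014e-02],
       [-8.65544816e-04, -2.77720435e-01,  9.60661549e-01,
        -1.43143295e-01],
       [ 0.00000000e+00,  0.00000000e+00,  0.00000000e+00,
         1.00000000e+00]])}
```

View pics/scene0.png

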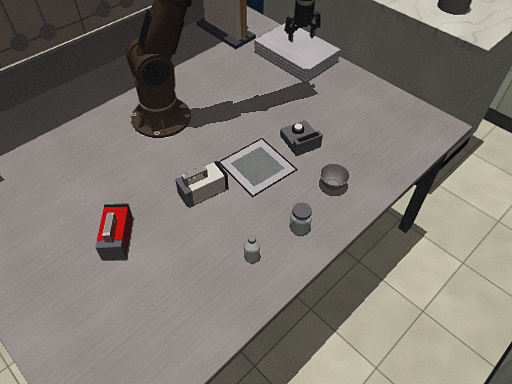

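View pics/top0.png

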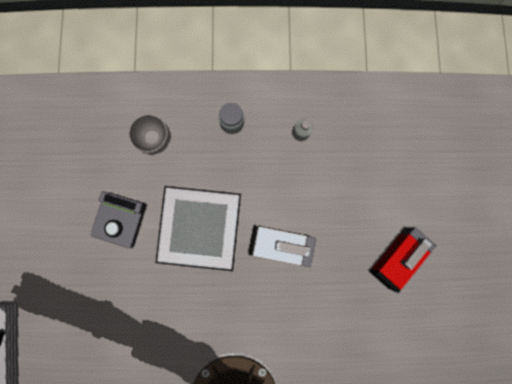

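The scene shows two canisters. The white one is at top px (283,245) and scene px (203,183). The red decoy is at top px (403,260) and scene px (115,230). I choose the white one. Next are enlarged crops of it, the plate and the key.

```bash
python3 - <<'E'
import cv2
t=cv2.imread("pics/top0.png")
def crop(im,x0,y0,w,h,f,n):
    c=cv2.resize(im[y0:y0+h,x0:x0+w],None,fx=f,fy=f,interpolation=cv2.INTER_CUBIC)
    for x in range((x0//10+1)*10,x0+w,10):
        cv2.line(c,((x-x0)*f,0),((x-x0)*f,6),(0,255,255),1); cv2.putText(c,str(x),((x-x0)*f-10,18),0,.35,(0,255,255),1)
    for y in range((y0//10+1)*10,y0+h,10):
        cv2.line(c,(0,(y-y0)*f),(6,(y-y0)*f),(0,255,255),1); cv2.putText(c,str(y),(8,(y-y0)*f+4),0,.35,(0,255,255),1)
    cv2.imwrite(n,c)
crop(t,240,215,90,65,8,"pics/c1.png")
crop(t,85,180,165,95,4,"pics/c2.png")
crop(cv2.imread("pics/scene0.png"),165,145,75,65,8,"pics/c3.png")
E
```

```text
(no output)
```

View pics/c1.png

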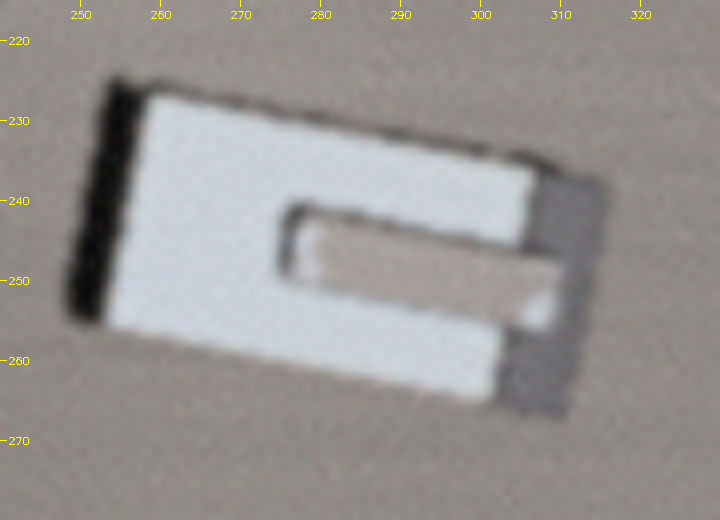

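View pics/c2.png

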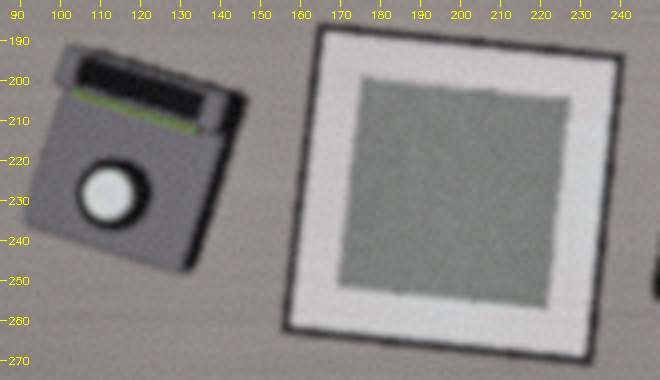

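View pics/c3.png

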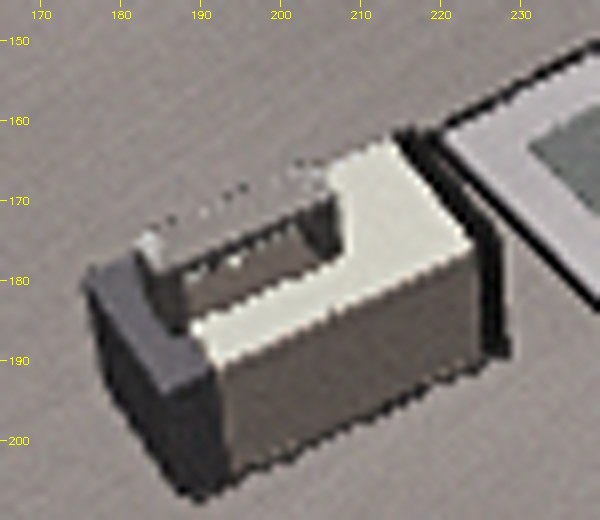

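```bash
cat > h.py <<'E'
import numpy as np,pickle
from scipy.optimize import brentq
def ray(s,u,v):
    a=np.array([(u-s["cx"])/s["fx"],(v-s["cy"])/s["fy"]]);rd=np.linalg.norm(a)
    r=brentq(lambda r:r*(1+s["k1"]*r*r)-rd,0,2) if rd>0 else 0
    a=a*(r/rd if rd>0 else 1); return np.array([a[0],a[1],1])
def at(s,u,v,z,T=None):
    if T is None: R,p=s["attitude"],s["xyz"]
    else: R,p=T
    d=R@ray(s,u,v); return p+d*(z-p[2])/d[2]
def proj(s,P,T=None):
    if T is None: R,p=s["attitude"],s["xyz"]
    else: R,p=T
    c=R.T@(np.array(P)-p); a=c[:2]/c[2]; a=a*(1+s["k1"]*(a@a))
    return np.array([a[0]*s["fx"]+s["cx"],a[1]*s["fy"]+s["cy"]])
def wristT(s,o):
    H=s["hand_eye"]; R=o["tcp_rot"]; return R@H[:3,:3], o["tcp_pos"]+R@H[:3,3]
E
python3 - <<'E'
from h import *
np.set_printoptions(precision=4,suppress=True)
t=pickle.load(open("pics/top0.pkl","rb"));s=pickle.load(open("pics/scene0.pkl","rb"))
A=[at(t,*p,.08) for p in [(254.2,225),(248.3,255.5),(316,237.5),(310.5,267)]]
for a in A:print(a)
f=(A[0]+A[1])/2;l=(A[2]+A[3])/2;d=(l-f)[:2];print("foot",f,"lid",l,np.linalg.norm(d),np.degrees(np.arctan2(d[1],d[0])), np.linalg.norm(A[0]-A[1]))
B=[at(t,*p,0) for p in [(165.5,187),(240.5,194),(232.5,270),(157,262)]]
for b in B:print(b)
c=np.mean(B,0);e=B[1]+B[2]-B[0]-B[3];print("plate",c,np.linalg.norm(e)/2,np.degrees(np.arctan2(e[1],e[0])))
print("key top",at(t,111.5,228,.048), at(t,111.5,228,.042))
for n,p in dict(bowl=(150,134),jar=(231,117),shaker=(302,130)).items():print(n,at(t,*p,.06))
# scene check of can
for p in [(216,162),(226,174)]:print(at(s,*p,.08))
print(at(s,297.5,128,.045))
E
```

```text
[ 0.4868 -0.0614  0.08  ]
[ 0.4062 -0.045   0.08  ]
[ 0.4515 -0.2268  0.08  ]
[ 0.3734 -0.2104  0.08  ]
foot [ 0.4465 -0.0532  0.08  ] lid [ 0.4124 -0.2186  0.08  ] 0.16887013707183215 -101.62989085331948 0.0822907647499498
[0.5982 0.1907 0.    ]
[ 0.5765 -0.025   0.    ]
[ 0.3606 -0.0007  0.    ]
[0.3847 0.2133 0.    ]
plate [0.48   0.0946 0.    ] 0.2160843362246536 -96.09205001678461
key top [0.4814 0.3301 0.048 ] [0.4814 0.3319 0.042 ]
bowl [0.7404 0.2248 0.06  ]
jar [ 0.7872 -0.0001  0.06  ]
shaker [ 0.7497 -0.1981  0.06  ]
[ 0.4128 -0.0503  0.08  ]
[ 0.4817 -0.0633  0.08  ]
[0.4754 0.3306 0.045 ]
```

```bash
python3 -m pendant '[[[1.6,-3.8,0],[0,0,-3.85],1],[[1.6,-3.8,0],[0,0,-3.85],1],[[1.6,-3.8,0],[0,0,-3.85],1],[[1.6,-3.8,0],[0,0,-3.85],1],[[1.6,-3.8,0],[0,0,-3.85],1],[[1.6,-3.8,0],[0,0,-3.85],1],[[1.6,-3.8,0],[0,0,-3.85],1],[[1.6,-3.8,0],[0,0,-3.85],1],[[1.6,-3.8,0],[0,0,-3.85],1],[[1.6,-3.8,0],[0,0,-3.85],1]]' 30
python3 -m pendant '[[[0,-3.8,0],[0,0,-3.85],1],[[0,-3.8,0],[0,0,-3.85],1],[[0,-3.8,0],[0,0,-3.85],1],[[0,-3.8,0],[0,0,-3.85],1],[[0,-3.8,0],[0,0,-3.85],1],[[0,-3.8,0],[0,0,-3.85],1],[[0,-3.8,0],[0,0,-3.85],1],[[0,-3.8,0],[0,0,-3.85],1],[[0,-3.8,0],[0,0,-3.85],1],[[0,-3.8,0],[0,0,-3.85],1]]'
python3 - <<'E'
from bench import observe
from h import *
o=observe();print(o['tcp_pos'],o['qpos'],o['tcp_rot'])
t=pickle.load(open("pics/top0.pkl","rb"))
print(at(t,309.5,252,.12))
E
```

```text
time_s: 1.15
tcp_pos: [0.4213, 0.1862, 0.2313]
tcp_rot: [[0.894, 0.449, -0.0], [0.449, -0.894, 0.0], [0.0, -0.0, -1.0]]
force: [0.0, -0.3, -0.7]
finger_gap: 0.999
time_s: 2.15
tcp_pos: [0.4207, -0.1935, 0.2314]
tcp_rot: [[0.979, -0.205, 0.0], [-0.205, -0.979, 0.0], [0.0, -0.0, -1.0]]
force: [-0.1, 0.7, 0.4]
finger_gap: 1.001
[ 0.42073812 -0.19349097  0.23139786] [-0.27939006  0.18105813  0.70405428  1.9912126  -0.13801066  1.01571166
  0.28322318] [[ 9.78784753e-01 -2.04890751e-01  4.32306677e-04]
 [-2.04890851e-01 -9.78784807e-01  1.99779551e-04]
 [ 3.82202225e-04 -2.84116862e-04 -9.99999887e-01]]
[ 0.41555911 -0.20219488  0.12      ]
```

```bash
cat >> h.py <<'E'
def shot(n,name):
    from bench import observe,snapshot
    import cv2
    o=observe();s=snapshot(n);cv2.imwrite(f"pics/{name}.png",cv2.resize(s["frame"][:,:,::-1],None,fx=1.5,fy=1.5,interpolation=cv2.INTER_CUBIC));pickle.dump((s,o),open(f"pics/{name}.pkl","wb"));return s,o
E
python3 -c "
from h import *
shot('wrist','w1')"
```

```text
(no output)
```

View pics/w1.png

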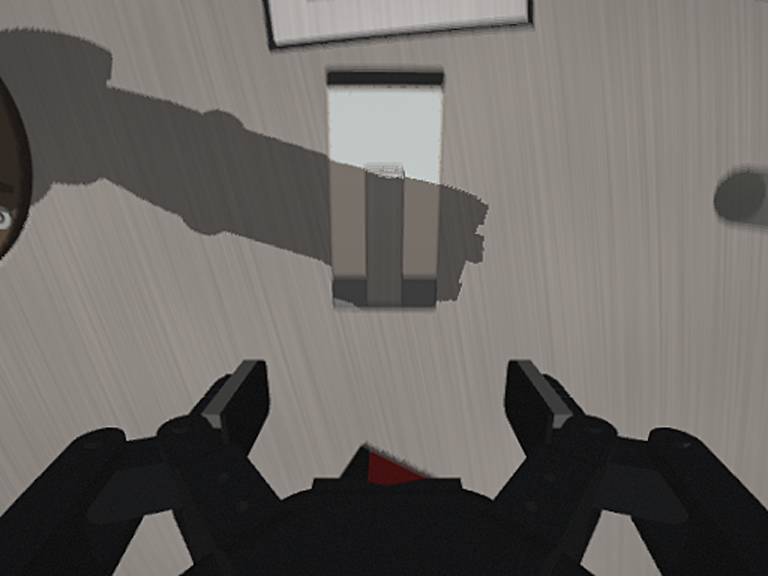

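The wrist view shows the white canister directly ahead. Its handle bar is centred at (385,235) and parallel to the fingers' plane, its dark foot is at (385,78), and the plate is above it. Before grasping, I'll test in free air whether the 90° tipped tool pose can be reached over the plate.

```bash
python3 -m pendant '[[[0.66,3.3,0.2],[-8.4,1.75,0],1],[[0.66,3.3,0.2],[-8.4,1.75,0],1],[[0.66,3.3,0.2],[-8.4,1.75,0],1],[[0.66,3.3,0.2],[-8.4,1.75,0],1],[[0.66,3.3,0.2],[-8.4,1.75,0],1],[[0.66,3.3,0.2],[-8.4,1.75,0],1],[[0.66,3.3,0.2],[-8.4,1.75,0],1],[[0.66,3.3,0.2],[-8.4,1.75,0],1],[[0.66,3.3,0.2],[-8.4,1.75,0],1],[[0.66,3.3,0.2],[-8.4,1.75,0],1]]'
python3 - <<'E'
from bench import observe
o=observe();print(o['qpos'])
E
```

```text
time_s: 3.2
tcp_pos: [0.4817, 0.1232, 0.2478]
tcp_rot: [[0.976, -0.029, -0.214], [-0.216, -0.149, -0.965], [-0.004, 0.988, -0.152]]
force: [0.9, -0.3, 0.8]
finger_gap: 0.997
[-1.11228446  0.99211857  0.59985689  1.51382824  0.44667826  1.81917528
 -0.80906694]
```

```bash
python3 -m pendant '[[[0.05,0.3,-2],[-1.6,0.35,0],1],[[0.05,0.3,-2],[-1.6,0.35,0],1],[[0.05,0.3,-2],[-1.6,0.35,0],1],[[0.05,0.3,-2],[-1.6,0.35,0],1],[[0.05,0.3,-2],[-1.6,0.35,0],1],[[0.05,0.3,-2],[-1.6,0.35,0],1],[[0,0,0],[0,0,0],1],[[0,0,0],[0,0,0],1],[[0,0,0],[0,0,0],1],[[0,0,0],[0,0,0],1]]'
python3 - <<'E'
from bench import observe
o=observe();print(o['qpos'])
E
```

```text
time_s: 4.2
tcp_pos: [0.4847, 0.1383, 0.1298]
tcp_rot: [[0.976, 0.005, -0.219], [-0.219, 0.011, -0.976], [-0.002, 1.0, 0.012]]
force: [-0.5, -0.7, -0.7]
finger_gap: 1.003
[-1.09566271  1.2675952   0.56187815  1.41722945  0.396201    1.83356477
 -0.8860722 ]
```

```bash
python3 -m pendant '[[[-0.5,0,2],[4,-0.9,0],1],[[-0.5,-3,3],[8,-1.8,0],1],[[-0.6,-3.2,2],[8,-1.8,0],1],[[-0.6,-3.2,1],[8,-1.8,0],1],[[-0.7,-3.4,1],[8,-1.8,0],1],[[-0.7,-3.4,0],[8,-1.8,0],1],[[-0.7,-3.4,0],[8,-1.8,0],1],[[-0.7,-3.4,0],[8,-1.8,0],1],[[-0.7,-3.4,0],[8,-1.8,0],1],[[-0.7,-3.4,0],[8,-1.8,0],1]]'
python3 -m pendant '[[[-0.4,-3.3,0],[8,-1.8,0],1],[[0,0,0],[4.6,-1,0],1],[[0,0,0],[0,0,0],1],[[0,0,0],[0,0,0],1],[[0,0,0],[0,0,0],1],[[0,0,0],[0,0,0],1],[[0,0,0],[0,0,0],1],[[0,0,0],[0,0,0],1],[[0,0,0],[0,0,0],1],[[0,0,0],[0,0,0],1]]'

```

```text
time_s: 5.2
tcp_pos: [0.4204, -0.1584, 0.2201]
tcp_rot: [[0.976, -0.212, -0.046], [-0.217, -0.95, -0.223], [0.003, 0.228, -0.974]]
force: [0.3, 0.9, -0.5]
finger_gap: 1.001
time_s: 6.2
tcp_pos: [0.4172, -0.1804, 0.2174]
tcp_rot: [[0.976, -0.215, -0.02], [-0.215, -0.976, -0.045], [-0.01, 0.048, -0.999]]
force: [0.2, -0.6, 0.4]
finger_gap: 0.997
```

```bash
python3 -m pendant '[[[0,-0.8,-1],[1.3,-0.6,0.4],1],[[0,-0.8,-1],[1.3,-0.6,0.4],1],[[0,0,-2],[0,0,0],1],[[0,0,-2],[0,0,0],1],[[0,0,-2],[0,0,0],1],[[0,0,-2],[0,0,0],1],[[0,0,-2],[0,0,0],1],[[0,0,-0.5],[0,0,0],1],[[0,0,-0.4],[0,0,0],1],[[0,0,0],[0,0,0],1]]'
python3 -c "
from h import *
shot('wrist','w2')
shot('scene','s2')"
```

```text
time_s: 7.2
tcp_pos: [0.4173, -0.1967, 0.0886]
tcp_rot: [[0.979, -0.202, 0.002], [-0.202, -0.979, 0.0], [0.002, -0.001, -1.0]]
force: [-0.6, -0.4, -0.2]
finger_gap: 1.0
```

View pics/w2.png

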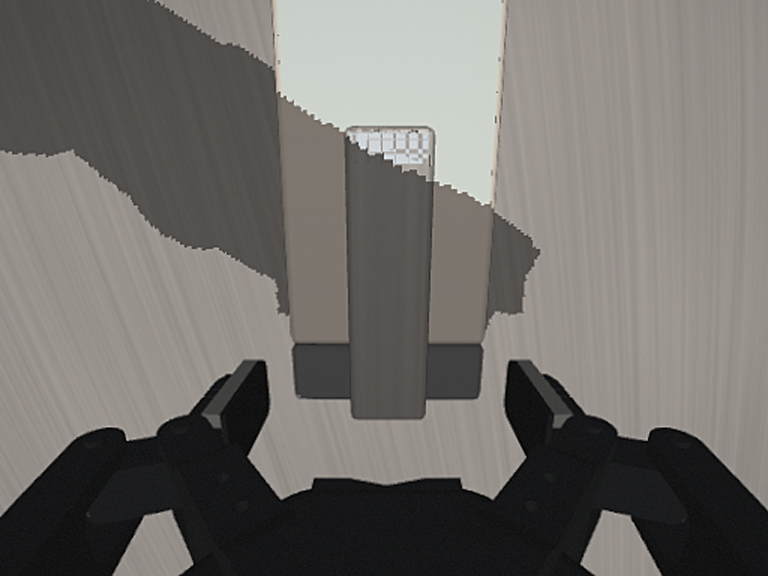

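View pics/s2.png

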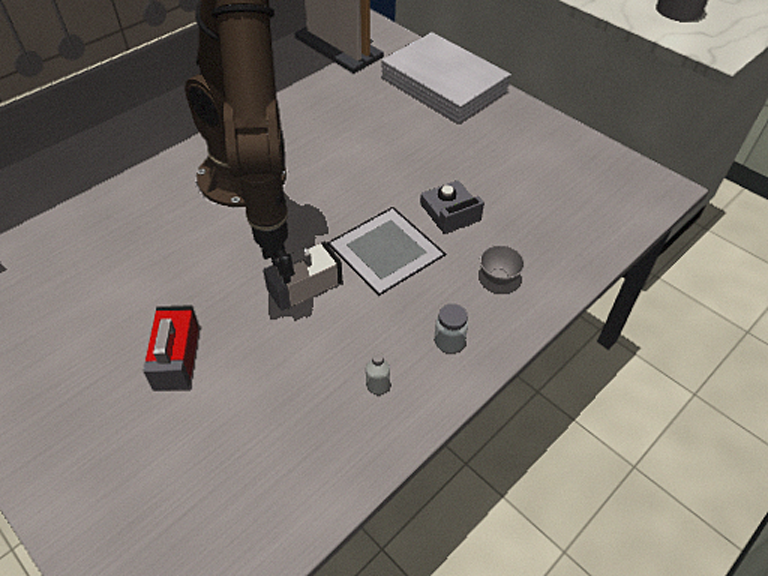

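The handle lies between the open fingers at (388,300), with its lid end at row 418. I'll close on it.

```bash
python3 - <<'E'
from h import *
s,o=pickle.load(open('pics/w2.pkl','rb'));T=wristT(s,o)
for p in[(351,418),(425,418),(347,128),(434,128)]:print(at(s,p[0]/1.5,p[1]/1.5,.12,T))
for p in[(293,399),(482,399)]:print(at(s,p[0]/1.5,p[1]/1.5,.08,T))
E
python3 -m pendant '[[[0,0,0],[0,0,0],0],[[0,0,0],[0,0,0],0],[[0,0,0],[0,0,0],0],[[0,0,0],[0,0,0],0],[[0,0,0],[0,0,0],0],[[0,0,0],[0,0,0],0],[[0,0,0],[0,0,0],0],[[0,0,0],[0,0,0],0],[[0,0,0],[0,0,0],0],[[0,0,0],[0,0,0],0]]' 50
```

```text
[ 0.40716852 -0.19775933  0.12      ]
[ 0.43030166 -0.20256258  0.12      ]
[ 0.4255464  -0.11354677  0.12      ]
[ 0.44777933 -0.11810842  0.12      ]
[ 0.3758453  -0.20857544  0.08      ]
[ 0.45496247 -0.22498625  0.08      ]
time_s: 8.3
tcp_pos: [0.4174, -0.1966, 0.0886]
tcp_rot: [[0.979, -0.202, 0.002], [-0.202, -0.979, 0.001], [0.002, -0.001, -1.0]]
force: [1.1, 1.1, 5.4]
finger_gap: 0.275
```

```bash
python3 -m pendant '[[[0.11,0.53,0],[0,0,0],0],[[0.11,0.53,0],[0,0,0],0],[[0.11,0.53,0],[0,0,0],0],[[0.11,0.53,0],[0,0,0],0],[[0.11,0.53,0],[0,0,0],0],[[0.11,0.53,0],[0,0,0],0],[[0.11,0.53,0],[0,0,0],0],[[0.11,0.53,0],[0,0,0],0],[[0.11,0.53,0],[0,0,0],0],[[0.11,0.53,0],[0,0,0],0]]'
python3 -m pendant '[[[0.11,0.53,0],[0,0,0],0],[[0.11,0.53,0],[0,0,0],0],[[0.11,0.53,0],[0,0,0],0],[[0.11,0.53,0],[0,0,0],0],[[0.11,0.53,0],[0,0,0],0],[[0.11,0.53,0],[0,0,0],0],[[0.11,0.53,0],[0,0,0],0],[[0.11,0.53,0],[0,0,0],0],[[0.11,0.53,0],[0,0,0],0],[[0.11,0.53,0],[0,0,0],0]]'
python3 -c "
from h import *
shot('top','t3');shot('scene','s3');shot('wrist','w3')"
```

```text
time_s: 9.3
tcp_pos: [0.4281, -0.1441, 0.0886]
tcp_rot: [[0.979, -0.202, 0.002], [-0.202, -0.979, -0.001], [0.002, 0.0, -1.0]]
force: [-0.3, -5.9, 5.4]
finger_gap: 0.274
time_s: 10.3
tcp_pos: [0.439, -0.0912, 0.0886]
tcp_rot: [[0.979, -0.203, 0.002], [-0.203, -0.979, -0.001], [0.002, 0.0, -1.0]]
force: [-1.9, -6.3, 7.1]
finger_gap: 0.275
```

View pics/t3.png

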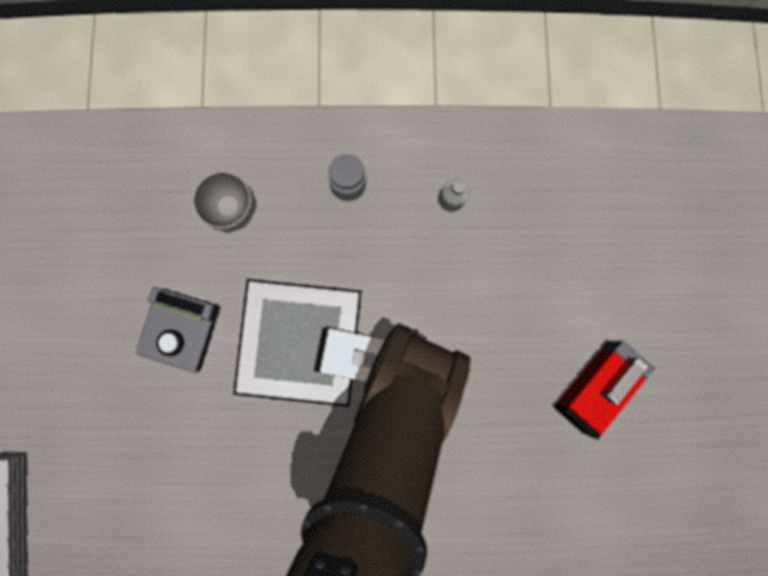

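View pics/w3.png

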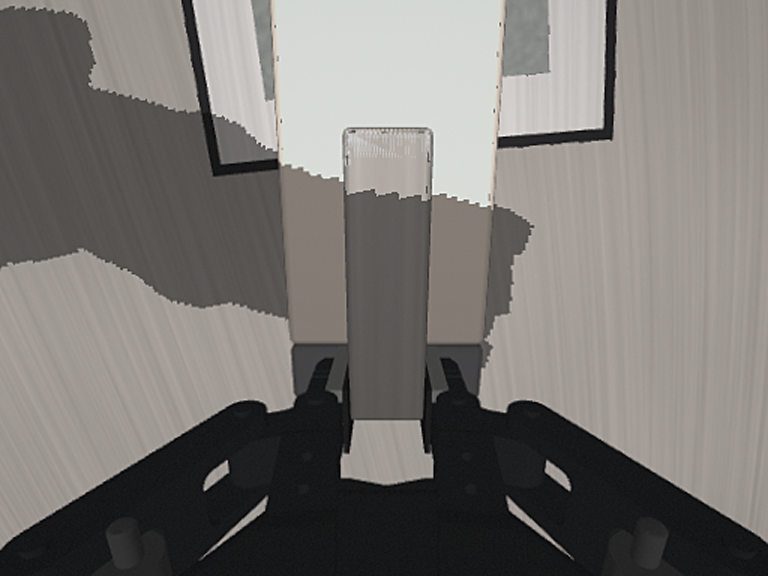

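```bash
python3 - <<'E'
from h import *
s,o=pickle.load(open('pics/t3.pkl','rb'))
print(at(s,327/1.5,328/1.5,.08),at(s,318/1.5,372/1.5,.08))
s,o=pickle.load(open('pics/w3.pkl','rb'));T=wristT(s,o);print(o['force'])
for p in[(293,397),(482,397)]:print(at(s,p[0]/1.5,p[1]/1.5,.08,T))
r=np.hypot(.1503,.0886);a0=np.arctan2(.0886,.1503);u=np.array([.2025,.979])
th=np.radians(np.arange(0,91,5))+a0
s=-r*np.cos(th)*100;z=r*np.sin(th)*100
for i in range(18):print(i*5,np.round((s[i+1]-s[i])*u/2,2),round((z[i+1]-z[i])/2,2))
E
```

```text
[0.50452659 0.03501958 0.08      ] [0.4269204  0.05117339 0.08      ]
[-0.41984782 -2.79301765  6.95360357]
[ 0.39796949 -0.10137543  0.08      ]
[ 0.47692494 -0.11771718  0.08      ]
0 [0.08 0.41] 0.64
5 [0.09 0.46] 0.6
10 [0.11 0.51] 0.56
15 [0.11 0.55] 0.51
20 [0.12 0.6 ] 0.46
25 [0.13 0.63] 0.4
30 [0.14 0.66] 0.35
35 [0.14 0.69] 0.28
40 [0.15 0.71] 0.22
45 [0.15 0.73] 0.16
50 [0.15 0.74] 0.09
55 [0.15 0.74] 0.03
60 [0.15 0.74] -0.04
65 [0.15 0.74] -0.11
70 [0.15 0.73] -0.17
75 [0.15 0.71] -0.24
80 [0.14 0.69] -0.3
85 [0.14 0.66] -0.36
```

```bash
python3 - <<'E'
from h import *
import cv2
s,o=pickle.load(open('pics/t3.pkl','rb'))
f=s['frame'][205:270,190:260,::-1];cv2.imwrite('pics/c4.png',cv2.resize(f,None,fx=8,fy=8,interpolation=cv2.INTER_CUBIC))
E
```

```text
(no output)
```

View pics/c4.png

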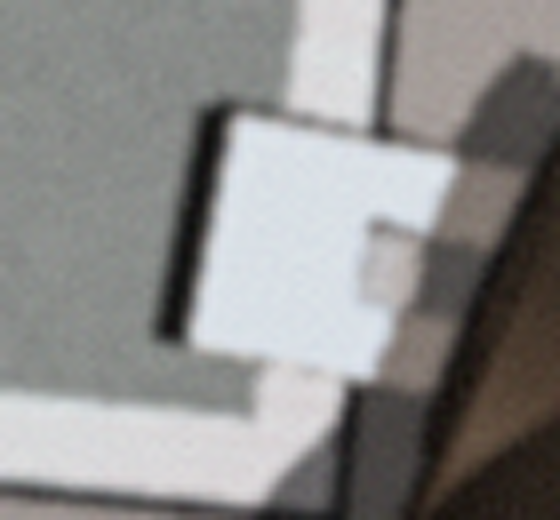

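The crop shows the foot well onto the plate. Its top edge runs from top px (215.6,218) to (210,247), so the can is in place to stand near the plate's centre. Tipping now.

```bash
python3 -m pendant '[[[0.08,0.41,0.6],[-2.45,0.5,0],0],[[0.08,0.41,0.6],[-2.45,0.5,0],0],[[0.09,0.46,0.6],[-2.45,0.5,0],0],[[0.09,0.46,0.6],[-2.45,0.5,0],0],[[0.11,0.51,0.56],[-2.45,0.5,0],0],[[0.11,0.51,0.56],[-2.45,0.5,0],0],[[0.11,0.55,0.51],[-2.45,0.5,0],0],[[0.11,0.55,0.51],[-2.45,0.5,0],0],[[0.12,0.6,0.45],[-2.45,0.5,0],0],[[0.12,0.6,0.45],[-2.45,0.5,0],0]]'
python3 -c "
from h import *
shot('scene','s4')"
```

```text
time_s: 11.45
tcp_pos: [0.4491, -0.0399, 0.1432]
tcp_rot: [[0.98, -0.183, -0.083], [-0.201, -0.887, -0.416], [0.003, 0.424, -0.906]]
force: [0.7, -2.6, 2.5]
finger_gap: 0.27
```

View pics/s4.png

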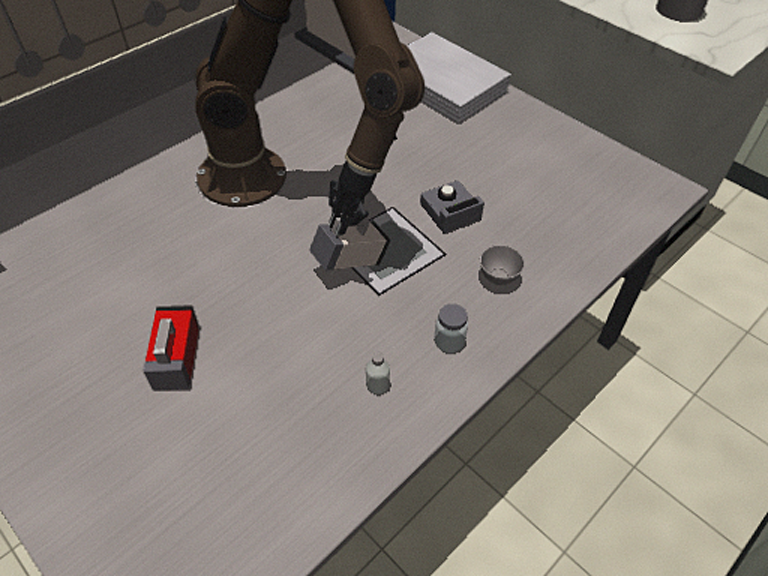

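The can is tipped about 25° with its foot edge on the plate at about (375,268). The wrist still presses down with 2.5 N, so the foot is loaded.

```bash
python3 -m pendant '[[[0.13,0.63,0.4],[-2.45,0.5,0],0],[[0.13,0.63,0.4],[-2.45,0.5,0],0],[[0.14,0.66,0.34],[-2.45,0.5,0],0],[[0.14,0.66,0.34],[-2.45,0.5,0],0],[[0.14,0.69,0.28],[-2.45,0.5,0],0],[[0.14,0.69,0.28],[-2.45,0.5,0],0],[[0.15,0.71,0.22],[-2.45,0.5,0],0],[[0.15,0.71,0.22],[-2.45,0.5,0],0],[[0.15,0.73,0.15],[-2.45,0.5,0],0],[[0.15,0.73,0.15],[-2.45,0.5,0],0]]'
python3 -c "
from h import *
shot('scene','s5')"
```

```text
time_s: 12.5
tcp_pos: [0.4632, 0.0286, 0.171]
tcp_rot: [[0.98, -0.13, -0.152], [-0.2, -0.627, -0.753], [0.003, 0.768, -0.641]]
force: [0.7, -1.3, 3.1]
finger_gap: 0.272
```

View pics/s5.png

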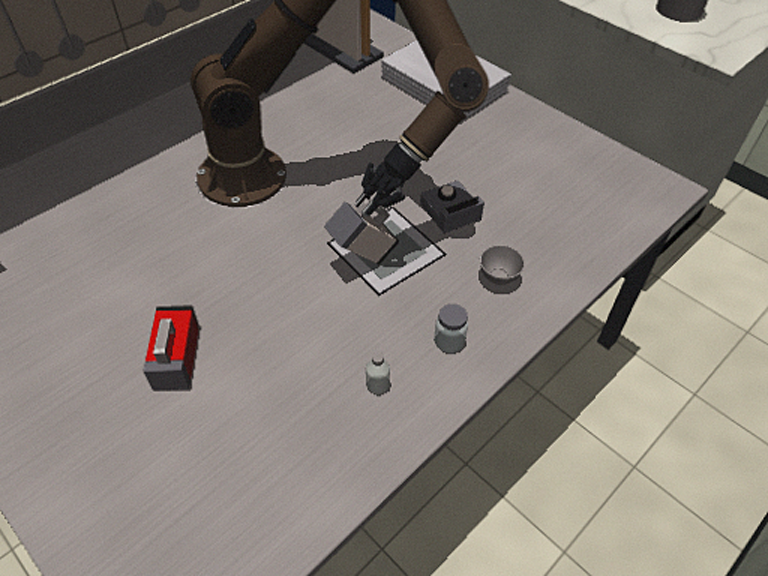

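The can is at about 50°, its foot edge still bearing on the plate (force z +3 N). Continuing.

```bash
python3 -m pendant '[[[0.15,0.74,0.08],[-2.45,0.5,0],0],[[0.15,0.74,0.08],[-2.45,0.5,0],0],[[0.15,0.74,0.03],[-2.45,0.5,0],0],[[0.15,0.74,0.03],[-2.45,0.5,0],0],[[0.15,0.74,-0.04],[-2.45,0.5,0],0],[[0.15,0.74,-0.04],[-2.45,0.5,0],0],[[0.15,0.74,-0.11],[-2.45,0.5,0],0],[[0.15,0.74,-0.11],[-2.45,0.5,0],0],[[0.15,0.73,-0.17],[-2.45,0.5,0],0],[[0.15,0.73,-0.17],[-2.45,0.5,0],0]]'

```

```text
time_s: 13.55
tcp_pos: [0.4782, 0.1026, 0.1661]
tcp_rot: [[0.98, -0.053, -0.191], [-0.199, -0.251, -0.947], [0.002, 0.967, -0.257]]
force: [0.4, -2.2, -0.4]
finger_gap: 0.272
```

```bash
python3 -m pendant '[[[0.15,0.71,-0.24],[-2.45,0.5,0],0],[[0.15,0.71,-0.24],[-2.45,0.5,0],0],[[0.14,0.69,-0.3],[-2.45,0.5,0],0],[[0.14,0.69,-0.3],[-2.45,0.5,0],0],[[0.14,0.66,-0.36],[-2.45,0.5,0],0],[[0.14,0.66,-0.3],[-2.45,0.5,0],0],[[0,0,0],[0,0,0],0],[[0,0,0],[0,0,0],0],[[0,0,0],[0,0,0],0],[[0,0,0],[0,0,0],0]]'
python3 -c "
from h import *
shot('scene','s6');shot('top','t6')"
```

```text
time_s: 14.55
tcp_pos: [0.4869, 0.1434, 0.1488]
tcp_rot: [[0.98, -0.002, -0.199], [-0.199, -0.001, -0.98], [0.002, 1.0, -0.001]]
force: [-0.4, -1.6, -0.2]
finger_gap: 0.275
```

View pics/s6.png

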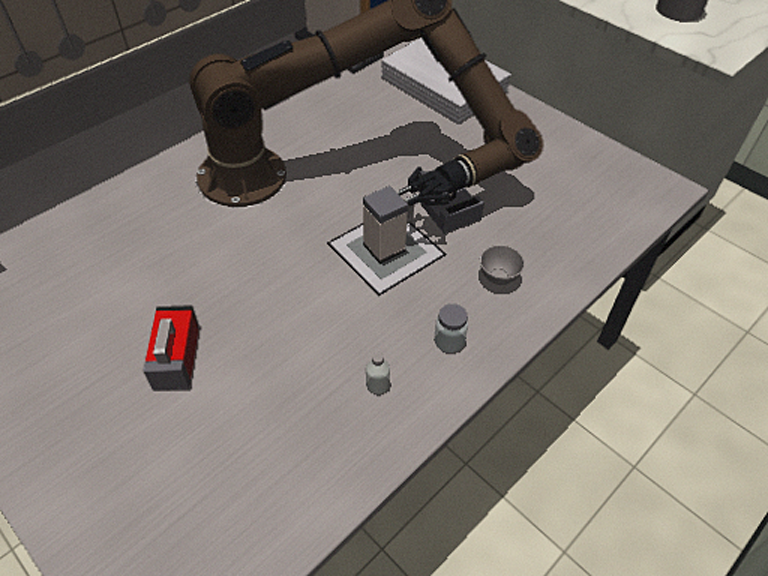

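View pics/t6.png

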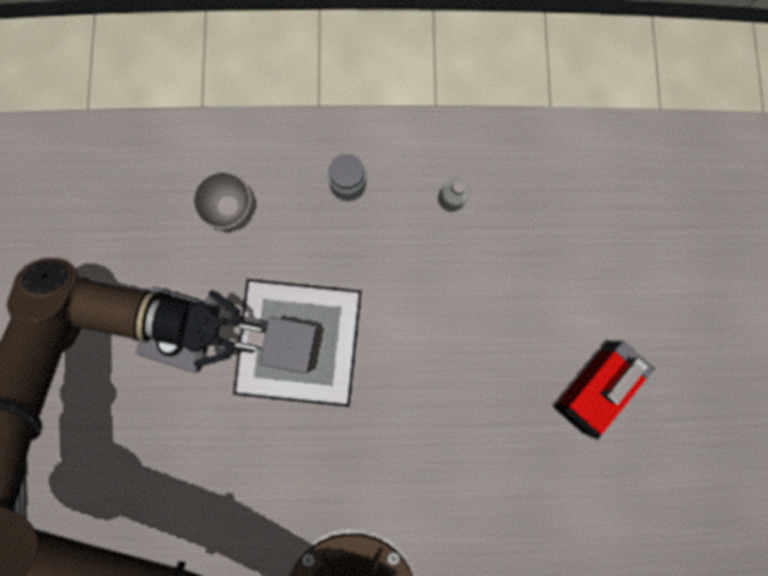

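The can stands upright near the plate's centre: scene (385,225), top (290,345). The wrist force is about zero. Releasing and backing straight off.

```bash
python3 -m pendant '[[[0,0,0],[0,0,0],0.5],[[0,0,0],[0,0,0],0.5],[[0,0,0],[0,0,0],0.5],[[0,0,0],[0,0,0],0.8],[[0,0,0],[0,0,0],0.8],[[0,0,0],[0,0,0],0.8],[[0.3,1.5,0],[0,0,0],0.8],[[0.4,2,0],[0,0,0],0.8],[[0.4,2,0],[0,0,0],0.8],[[0.4,2,0],[0,0,0],0.8]]'
python3 -c "
from h import *
shot('scene','s7')"
```

```text
time_s: 15.65
tcp_pos: [0.5022, 0.2192, 0.1491]
tcp_rot: [[0.98, -0.002, -0.198], [-0.198, -0.0, -0.98], [0.002, 1.0, -0.001]]
force: [0.3, -0.7, 0.3]
finger_gap: 0.805
```

View pics/s7.png

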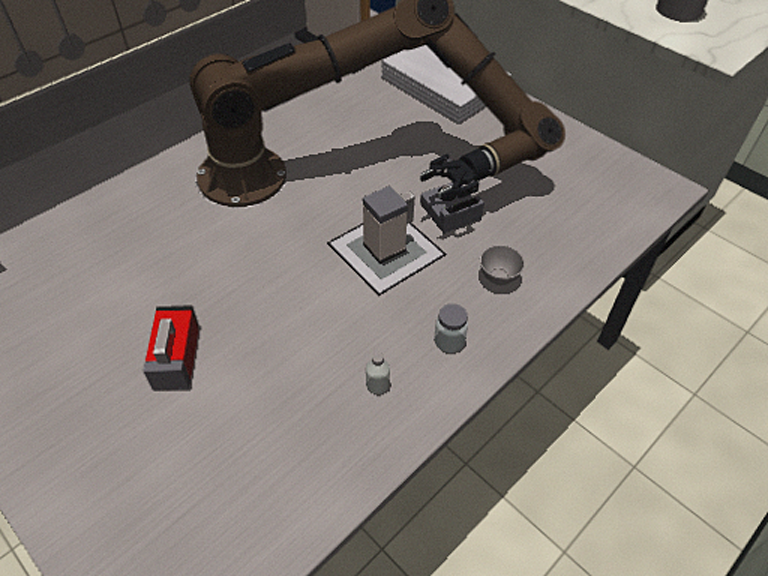

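```bash
python3 -m pendant '[[[0,1,3],[0,0,0],0],[[0,1,3],[0,0,0],0],[[0,1,2],[8,-1.6,0],0],[[0,1,1],[8,-1.6,0],0],[[-0.3,1.2,1],[8,-1.6,0],0],[[-0.3,1.2,0],[8,-1.6,0],0],[[-0.4,1.2,0],[8,-1.6,0],0],[[-0.4,1.2,0],[8,-1.6,0],0],[[-0.5,1.2,0],[8,-1.6,0],0],[[-0.5,1.2,0],[8,-1.6,0],0]]'
python3 -m pendant '[[[0,0,0],[8,-1.6,0],0],[[0,0,0],[8,-1.6,0],0],[[0,0,0],[8,-1.6,0],0],[[0,0,0],[0,0,0],0],[[0,0,0],[0,0,0],0],[[0,0,0],[0,0,0],0],[[0,0,0],[0,0,0],0],[[0,0,0],[0,0,0],0],[[0,0,0],[0,0,0],0],[[0,0,0],[0,0,0],0]]'
python3 -c "
from h import *
shot('wrist','w8');shot('top','t8')"
```

```text
time_s: 16.7
tcp_pos: [0.4782, 0.3312, 0.2496]
tcp_rot: [[0.98, -0.181, -0.082], [-0.199, -0.893, -0.404], [-0.0, 0.412, -0.911]]
force: [0.1, -0.6, 0.9]
finger_gap: 0.0
time_s: 17.7
tcp_pos: [0.4781, 0.3307, 0.2487]
tcp_rot: [[0.98, -0.198, -0.003], [-0.198, -0.98, -0.004], [-0.002, 0.005, -1.0]]
force: [-0.2, 0.4, 0.1]
finger_gap: -0.001
```

View pics/w8.png

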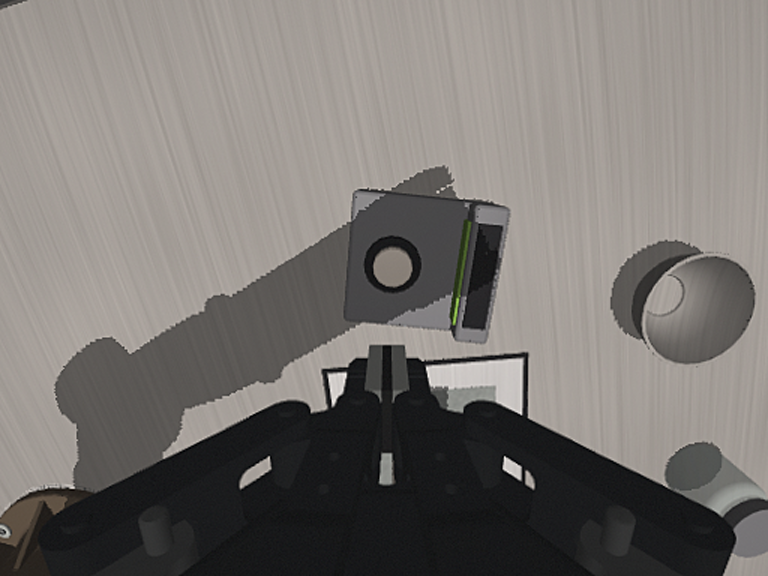

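View pics/t8.png

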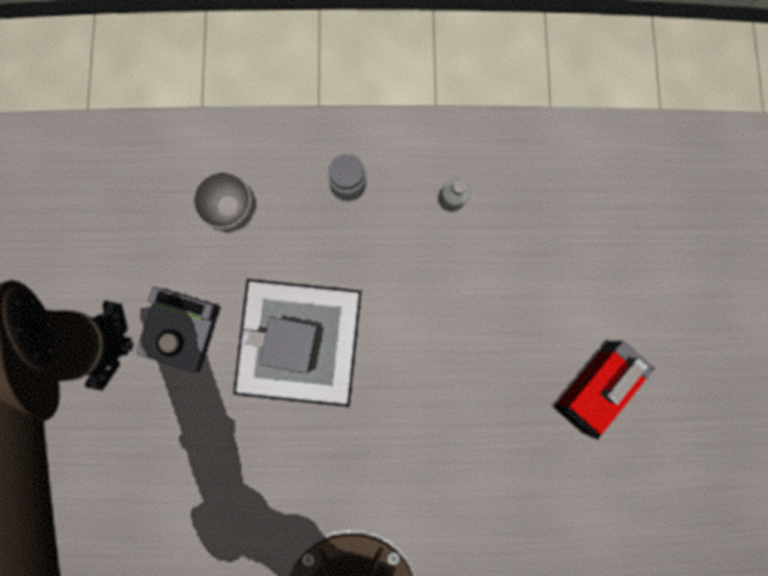

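The wrist view shows the key at (393,267), and the top view shows it at (168,342). The top view also shows the can standing inside the plate.

```bash
python3 - <<'E'
from h import *
s,o=pickle.load(open('pics/w8.pkl','rb'));T=wristT(s,o)
for z in(.045,.05):print(at(s,393/1.5,267/1.5,z,T))
s,o=pickle.load(open('pics/t8.pkl','rb'))
for z in(.045,.05):print(at(s,168/1.5,342/1.5,z))
# lid corners z=.17 
L=[at(s,x/1.5,y/1.5,.17) for x,y in[(268,317),(321,321),(310,374),(259,368)]]
for l in L:print(l)
print(np.mean(L,0))
E
```

```text
[0.48412821 0.323804   0.045     ]
[0.48426992 0.32489996 0.05      ]
[0.48140227 0.32959598 0.045     ]
[0.48139622 0.328038   0.05      ]
[0.52126627 0.12626542 0.17      ]
[0.51408792 0.03944391 0.17      ]
[0.42803672 0.05753169 0.17      ]
[0.43833013 0.14057485 0.17      ]
[0.47543026 0.09095397 0.17      ]
```

```bash
python3 -m pendant '[[[0.5,-0.4,-2],[0,0,0],0],[[0,0,-3],[0,0,0],0],[[0,0,-3],[0,0,0],0],[[0,0,-3],[0,0,0],0],[[0,0,-3],[0,0,0],0],[[0,0,-2.4],[0,0,0],0],[[0,0,-1.5],[0,0,0],0],[[0,0,-0.7],[0,0,0],0],[[0,0,0],[0,0,0],0],[[0,0,0],[0,0,0],0]]'
python3 -c "
from h import *
shot('scene','s9')
import cv2
im=cv2.imread('pics/s9.png')[150:290,380:520];cv2.imwrite('pics/c9.png',cv2.resize(im,None,fx=4,fy=4))"
```

```text
time_s: 18.8
tcp_pos: [0.4838, 0.3268, 0.064]
tcp_rot: [[0.98, -0.198, -0.002], [-0.198, -0.98, -0.002], [-0.001, 0.003, -1.0]]
force: [0.7, 0.5, 0.0]
finger_gap: 0.002
```

View pics/c9.png

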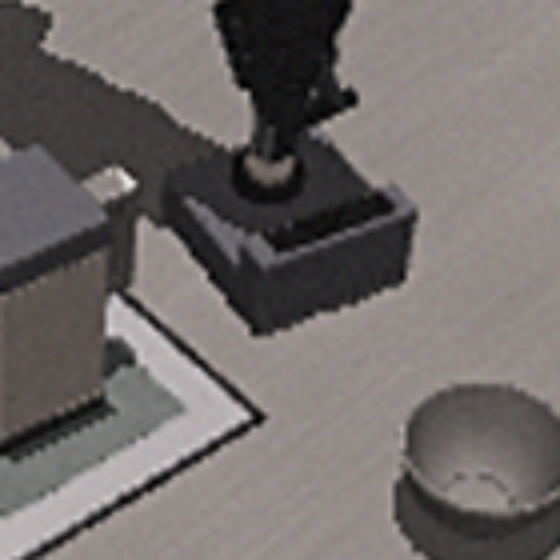

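The crop shows the shut fingertips right above the key, which is at (268,170). Pressing down slowly.

```bash
python3 -m pendant '[[[0,0,-0.15],[0,0,0],0],[[0,0,-0.15],[0,0,0],0],[[0,0,-0.15],[0,0,0],0],[[0,0,-0.15],[0,0,0],0],[[0,0,-0.15],[0,0,0],0],[[0,0,-0.15],[0,0,0],0],[[0,0,-0.15],[0,0,0],0],[[0,0,-0.1],[0,0,0],0],[[0,0,0],[0,0,0],0],[[0,0,0],[0,0,0],0]]'
```

```text
time_s: 19.85
tcp_pos: [0.484, 0.327, 0.0553]
tcp_rot: [[0.98, -0.199, -0.002], [-0.199, -0.98, 0.001], [-0.002, -0.0, -1.0]]
force: [-12.6, -4.6, 49.6]
finger_gap: 0.001
```

```bash
python3 - <<'E'
from h import *
import cv2
for n in('scene','wrist','top'):
    s,o=shot(n,n[0]+'10')
    print(o['force'],o['tcp_pos'])
im=cv2.imread('pics/s10.png')[140:240,400:500];a=cv2.resize(im,None,fx=5,fy=5)
im=cv2.imread('pics/w10.png')[250:450,250:520];b=cv2.resize(im,None,fx=2.5,fy=2.5)
cv2.imwrite('pics/c10.png',a);cv2.imwrite('pics/c10w.png',b)
E
```

```text
[-12.56959405  -4.59593645  49.61803815] [0.48403379 0.32699053 0.0553199 ]
[-12.17531149  -4.10736258  49.90130985] [0.48403507 0.32701137 0.05531654]
[-12.49953496  -4.57769036  50.00466613] [0.48402628 0.32700178 0.05530528]
```

View pics/c10.png

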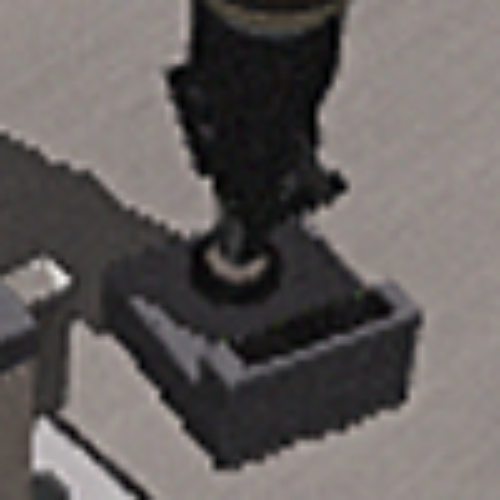

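View pics/c10w.png

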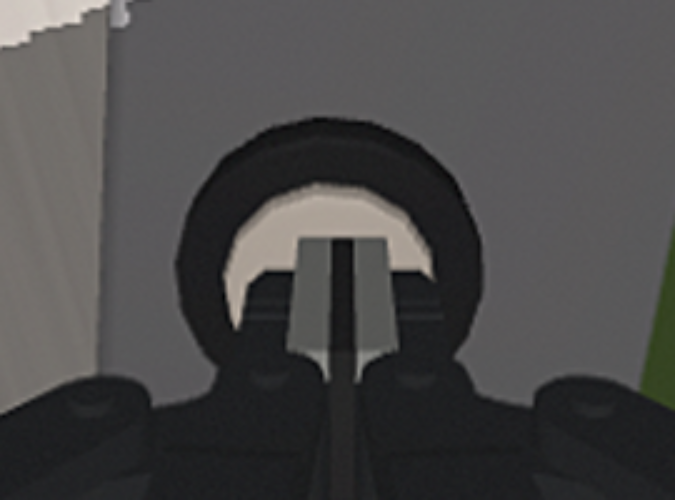

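Contact came early, at TCP z of 55 mm, and force reached 50 N. A raised black collar surrounds the key, and the shut fingers sit about 2 mm off-centre, so they may be resting on the collar. Lifting off to measure.

```bash
python3 -m pendant '[[[0,0,0.3],[0,0,0],0],[[0,0,0.5],[0,0,0],0],[[0,0,1],[0,0,0],0],[[0,0,1],[0,0,0],0],[[0,0,1],[0,0,0],0],[[0,0,1],[0,0,0],0],[[0,0,0],[0,0,0],0],[[0,0,0],[0,0,0],0],[[0,0,0],[0,0,0],0],[[0,0,0],[0,0,0],0]]'
python3 - <<'E'
from h import *
import cv2
s,o=shot('wrist','w11')
im=s['frame'][150:290,170:350,::-1];b=cv2.resize(im,None,fx=4,fy=4,interpolation=cv2.INTER_CUBIC)
cv2.imwrite('pics/c11w.png',b)
s,o=pickle.load(open('pics/w10.pkl','rb'));T=wristT(s,o)
for z in (.05,.055):
  print(z,[at(s,x/1.5,y/1.5,z,T).round(4) for x,y in[(340,362),(424,362),(382,323)]])
E
```

```text
time_s: 21.0
tcp_pos: [0.4828, 0.3263, 0.0991]
tcp_rot: [[0.98, -0.198, -0.004], [-0.198, -0.98, -0.004], [-0.003, 0.004, -1.0]]
force: [0.2, -1.4, -0.8]
finger_gap: 0.0
0.05 [array([0.4671, 0.3293, 0.05  ]), array([0.5004, 0.3226, 0.05  ]), array([0.4871, 0.3424, 0.05  ])]
0.055 [array([0.4682, 0.3316, 0.055 ]), array([0.5004, 0.3251, 0.055 ]), array([0.4875, 0.3442, 0.055 ])]
```

View pics/c11w.png

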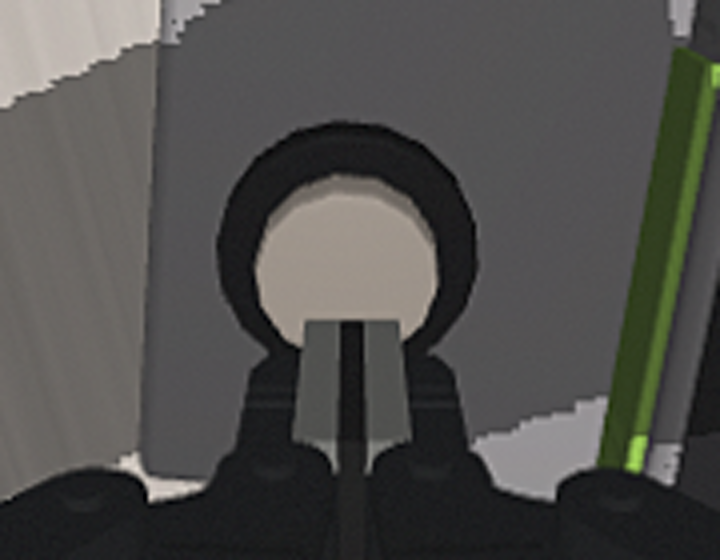

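The key looks centred within about 3 mm under the tool. Its visible side wall went from about 12 mm proud of the collar to about 6 mm when pressed, which suggests full travel. To confirm it, I'll press once more, better centred and in small steps with force readings.

```bash
python3 -m pendant '[[[0,-0.3,-1],[0,0,0],0],[[0,0,-1],[0,0,0],0],[[0,0,-1],[0,0,0],0],[[0,0,-0.4],[0,0,0],0],[[0,0,-0.2],[0,0,0],0],[[0,0,-0.1],[0,0,0],0],[[0,0,-0.1],[0,0,0],0],[[0,0,0],[0,0,0],0],[[0,0,0],[0,0,0],0],[[0,0,0],[0,0,0],0]]'
python3 -m pendant '[[[0,0,-0.1],[0,0,0],0],[[0,0,-0.1],[0,0,0],0],[[0,0,0],[0,0,0],0],[[0,0,0],[0,0,0],0],[[0,0,0],[0,0,0],0],[[0,0,0],[0,0,0],0],[[0,0,0],[0,0,0],0],[[0,0,0],[0,0,0],0],[[0,0,0],[0,0,0],0],[[0,0,0],[0,0,0],0]]'
```

```text
time_s: 22.05
tcp_pos: [0.4832, 0.3235, 0.0618]
tcp_rot: [[0.98, -0.198, -0.003], [-0.198, -0.98, -0.003], [-0.002, 0.004, -1.0]]
force: [-0.5, -1.1, 1.4]
finger_gap: -0.0
time_s: 23.05
tcp_pos: [0.4833, 0.3235, 0.0596]
tcp_rot: [[0.98, -0.198, -0.003], [-0.198, -0.98, -0.003], [-0.002, 0.004, -1.0]]
force: [-0.7, -0.6, 2.2]
finger_gap: -0.001
```

```bash
python3 -m pendant '[[[0,0,-0.1],[0,0,0],0],[[0,0,-0.1],[0,0,0],0],[[0,0,0],[0,0,0],0],[[0,0,0],[0,0,0],0],[[0,0,0],[0,0,0],0],[[0,0,0],[0,0,0],0],[[0,0,0],[0,0,0],0],[[0,0,0],[0,0,0],0],[[0,0,0],[0,0,0],0],[[0,0,0],[0,0,0],0]]'
python3 -m pendant '[[[0,0,-0.1],[0,0,0],0],[[0,0,-0.05],[0,0,0],0],[[0,0,-0.05],[0,0,0],0],[[0,0,0],[0,0,0],0],[[0,0,0],[0,0,0],0],[[0,0,0],[0,0,0],0],[[0,0,0],[0,0,0],0],[[0,0,0],[0,0,0],0],[[0,0,0],[0,0,0],0],[[0,0,0],[0,0,0],0]]'
```

```text
time_s: 24.05
tcp_pos: [0.4832, 0.3235, 0.0576]
tcp_rot: [[0.98, -0.198, -0.003], [-0.198, -0.98, -0.003], [-0.002, 0.004, -1.0]]
force: [1.0, -0.4, 3.6]
finger_gap: 0.001
time_s: 25.05
tcp_pos: [0.4832, 0.3235, 0.0561]
tcp_rot: [[0.98, -0.198, -0.003], [-0.198, -0.98, -0.003], [-0.002, 0.003, -1.0]]
force: [-1.3, -2.8, 11.6]
finger_gap: -0.003
```

The force rose along the spring line (1.4, 2.2, 3.6 N) and then stiffened to 11.6 N at about 6 mm of travel, which is the key's end stop. A touch more pressure, then let go and lift clear.

```bash
python3 -m pendant '[[[0,0,-0.05],[0,0,0],0],[[0,0,0],[0,0,0],0],[[0,0,0],[0,0,0],0],[[0,0,0],[0,0,0],0],[[0,0,0],[0,0,0],0],[[0,0,0],[0,0,0],0],[[0,0,0],[0,0,0],0],[[0,0,0],[0,0,0],0],[[0,0,0],[0,0,0],0],[[0,0,0],[0,0,0],0]]'
python3 -m pendant '[[[0,0,0.3],[0,0,0],0],[[0,0,0.5],[0,0,0],0],[[0,0,1],[0,0,0],0],[[0,0,2],[0,0,0],0],[[0,0,2],[0,0,0],0],[[0,1,3],[0,0,0],0],[[0,2,3],[0,0,0],0],[[0,2,3],[0,0,0],0],[[0,2,2],[0,0,0],0],[[0,2,0],[0,0,0],0]]'
python3 -m pendant '[[[0,2,0],[0,0,0],0],[[0,2,0],[0,0,0],0],[[0,2,0],[0,0,0],0],[[0,2,0],[0,0,0],0],[[0,2,0],[0,0,0],0],[[0,0,0],[0,0,0],0],[[0,0,0],[0,0,0],0],[[0,0,0],[0,0,0],0],[[0,0,0],[0,0,0],0],[[0,0,0],[0,0,0],0]]'
python3 -c "
from h import *
import cv2
s,o=shot('scene','s12');t,o=shot('top','t12')
cv2.imwrite('pics/c12.png',cv2.resize(t['frame'][170:280,80:260,::-1],None,fx=4,fy=4,interpolation=cv2.INTER_CUBIC))"
```

```text
time_s: 26.05
tcp_pos: [0.4833, 0.3235, 0.056]
tcp_rot: [[0.98, -0.198, -0.003], [-0.198, -0.98, -0.002], [-0.002, 0.003, -1.0]]
force: [-3.5, -2.5, 16.0]
finger_gap: 0.001
time_s: 27.05
tcp_pos: [0.484, 0.415, 0.2266]
tcp_rot: [[0.98, -0.198, -0.0], [-0.198, -0.98, -0.0], [-0.0, 0.0, -1.0]]
force: [-0.1, -0.6, -0.0]
finger_gap: -0.0
time_s: 28.05
tcp_pos: [0.4833, 0.5128, 0.2234]
tcp_rot: [[0.98, -0.199, -0.003], [-0.199, -0.98, -0.003], [-0.002, 0.004, -1.0]]
force: [-0.2, 0.8, 0.1]
finger_gap: 0.003
```

View pics/s12.png

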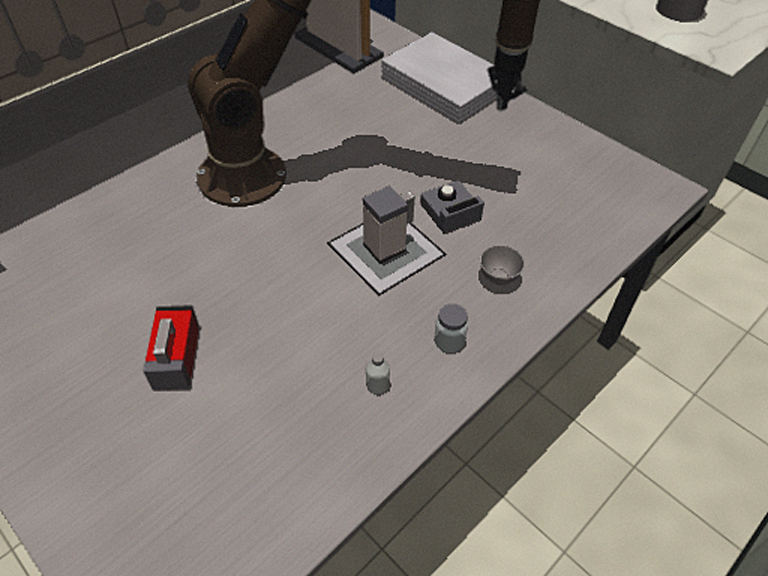

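View pics/c12.png

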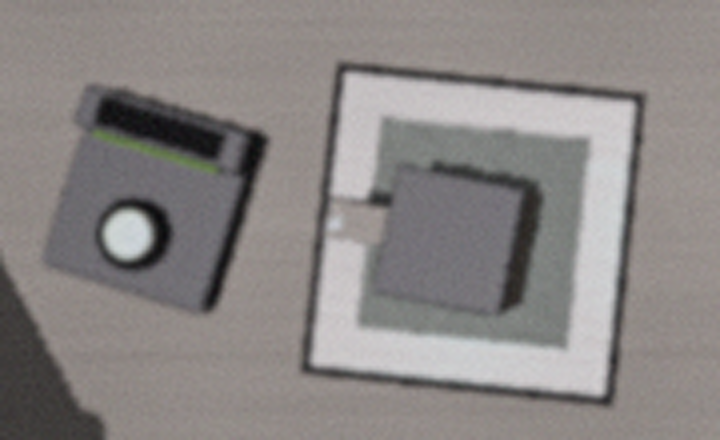

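The crop shows the can upright, with its base well inside the plate: its lid is at (455,240) inside the frame spanning (340,65) to (640,400). The key is free, and the bowl, jar and shaker haven't moved. The arm is clear of everything, so I'm handing in.

```bash
python3 -c "
from bench import close_job
print(close_job())"
```

```text
the job is handed in; nothing more can be done
None
```

The white canister now stands upright on the weighing plate, and the console's key was pressed fully down and released afterwards. I handed in at about 28 s of the 62 s allowed; no verdict was reported.

- **Sliding and tipping:** I gripped the handle's leg nearest the lid, slid the can about 11 cm onto the plate, then tipped it 90° about its foot edge. The force readings between steps stayed well short of the can's weight, and the pictures at 25° and 50° show the foot edge on the plate. I had no continuous check that the foot never lifted.
- **Final position:** The last pictures show the can upright and wholly on the plate, about 5 mm from its centre. The bowl, jar and shaker have not moved, and the arm is clear of everything.
- **Key:** I pressed it twice.
  - **First press:** It came down harder than I intended, with 50 N at the fingertips. That is below the 120 N wrist limit. The 40 N limit is for the arm or gripper body, and in the pictures only the fingertips were in contact.
  - **Second press:** I pressed again, better centred, to be sure. The force followed the spring to about 6 mm of travel, then met the end stop at 12–16 N. The last pictures show the key free again.
- **Disagreement:** The wrist and top cameras differed by 3–8 mm on the can's and key's positions, which was well within the margins.

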